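# Tip the tall carton into the label zone and print its label

### The arm

A 7-joint arm with a two-finger parallel gripper is mounted at the origin on the work surface. World frame = base frame: x ahead of the robot, y to its left, z up, the work surface at z = 0. Lengths are in m, angles in rad, forces in N, time in s.
With the tool pointing down it reaches from about 0.425 to 0.95 m from the base axis. Payload 4.7 kg.
Tool frame: the origin (TCP) lies between the finger pads; the fingertips stand 14 mm ahead of it and the grasp point (between the pads) lies 5 mm behind it (arm.tips_ahead is the distance from the TCP to the fingertips, in m); z points along the fingers, y is the direction in which the jaws open and shut (so a half turn about z gives the same grasp; the last joint's range is limited). The gripper opens to 85 mm and grips with 20 to 120 N. Pads are 22 mm wide; open, the fingers measure 114 mm over their backs; the gripper's body (76 mm by 85 mm) begins 54 mm behind the grasp point. The pads swing forward as they close: fully open they stand 13 mm farther back than shut.
Start: joints at [1.077, 0.469, -0.049, 1.532, 0.024, 1.141, -0.082], TCP at [0.303, -0.603, 0.245] pointing down, gripper open.
Joint ranges: [-2.59, 2.59], [-0.33, 1.99], [-1.39, 1.29], [0.1, 2.45], [-1.04, 4.18], [0.21, 1.99], [-2.66, 2.66]. Speed limits (rad/s): [2.57, 2.57, 3.14, 3.14, 3.14, 3.14, 3.14].

### API

Orientations are given as [roll, pitch, yaw] about the fixed x, y, z axes, in that order (R = Rz(yaw) Ry(pitch) Rx(roll)).
In Python, from workcell import arm gives the robot as it stands.
- The arm moves only by the tool servo_tool, never from a script. Its argument "plan" is a list of rows, each a list of 7 numbers: the turn, a rotation vector about the tool's x, y, z in degrees, then the shift along the tool's x, y, z in mm, then the opening, from 0 (shut) to 1 (fully open). A call has 1 to 12 rows; each row is the pose to reach, as a shift and turn from the pose commanded when the call began, along the tool's axes at that moment; what a row does not reach only later rows make up. A row lasts 1/10 s, in which the tool goes at most 50 mm and 8.59 degrees, less where a joint would pass 70% of its speed; a pose out of reach is approached as far as the arm can. A call with a gripper value outside its range is refused whole. The fingers move at their own pace and stop on an object; the grip force is fixed at half the most. Time passes only in rows, so rows that repeat a pose let the fingers close. It gives the time, the measured TCP pose, the force and the opening at its end, in the units of the state.
- arm.read_state(): the state, without advancing time (a new reading comes with each control period).
- arm.get_image(name): name is "side" or "top"; returns the picture (420x560x3 uint8, red, green, blue); there is no depth.
- arm.camera_params(name): a dict with "vertical_fov" (degrees; the focal length in pixels is half the picture's height over the tangent of half this angle, whatever the lens; pixels are square), "cx", "cy" (the principal point, pixels), "extrinsics" (4x4, takes a point from camera to world coordinates). Camera axes: x right, y down, z forward; pixel columns grow to the right and rows downward; lengths in m; the calibration is good to about 2 mm. A picture is of the moment at which its call begins. camera_params takes no time and is no camera call.
- arm.close_job(): hands the job in, once; it reports no verdict.
The state is a dict: "time": time; "joints": joint angles; "qvel": joint speeds; "joint_efforts": joint torques, N m; "position": TCP position; "tcp_rot": TCP orientation; "force": force on the tool from outside, world axes, zero at the start; "ft_torque": the same for the moment, N m; "opening": finger opening in m.
Only numpy, scipy, OpenCV 4.12 (cv2) and the standard library are available. Lean on these libraries where they do the work, as an engineer would, in place of code of your own. Each camera call takes 0.05 s, during which the arm holds its last target. There are 200 camera calls.

### The job

Tip the tall carton over by pushing on its upper half, so that it falls into the white taped rectangle and ends lying on its broad side wholly inside the tape; then, with the carton lying there, press the round button on top of the label printer all the way down and let it go. Only push the carton, never pick it up or carry it, and leave the other things on the bench where they stand.

Things in the scene. Friction and masses are not known exactly. Their poses are not given: they have to be found in the camera images.
- zone: Flat rectangle of white tape, 20 mm wide and of no height, stuck on the bench: 280 mm (its x, long axis) by 170 mm (its y) measured inside the tape. Origin at its centre on the bench. The tall carton stands upright across the tape at one of its two ends and the can at the other; which is which varies.
- tall_carton: The tallest carton on the bench, white with a red band near the foot: 50 mm deep (its x) by 90 mm wide (its y) by 190 mm high (its z, up at the start), 0.25 to 0.5 kg, loose. Origin at the centre of its underside. Its x runs along the zone's long axis to within 0.1 rad, either broad face may look to the zone. Its foot edge on the zone's side is already 20 to 40 mm inside the tape, so tipped about that edge, lengthwise along the zone, it lands inside.
- tall_carton_center (a point): Centre of the tall carton, half-way up (95 mm).
- tall_carton_top (a point): Centre of the tall carton's top face, 190 mm from its underside.
- print_button_top (a point): Centre of the top of the printer's button (at rest), a black round push button of 32 mm diameter on top of the label printer, towards its front. It is pressed straight down. Its z is its height above the bench.
- print_button (a joint): Travel of the button: 0 at rest, 0.006 m fully down; a spring, about 5 N fully down, brings it back.
- printer: White label printer fixed on the bench, 190 mm deep (its x) by 140 mm wide (its y) by 130 mm high without the button; origin at the centre of its underside. It stands at the left or the right end of the work area, with a stock bin of the same footprint, 100 mm high, at the opposite end.
- can: Bystander: bare metal can, 42 mm diameter, 150 mm high, upright, standing at the other end of the zone, its near side 15 to 35 mm inside the tape. Origin at the centre of its underside.
- slim_carton: Bystander: small upright carton, 45 x 60 x 110 mm high, beside the zone. Origin at the centre of its underside.
- jar: Bystander: jar, 60 mm diameter, 85 mm high, beside the zone. Origin at the centre of its underside.
- squat_carton: Bystander: squat carton, 70 x 70 x 65 mm high, beside the zone. Origin at the centre of its underside.
- tape_roll: Bystander: cardboard ring, 84 mm diameter, 48 mm high, lying flat beside the zone. Origin at the centre of its underside.
- flat_carton: Bystander: flat carton, 50 x 80 x 30 mm high, beside the zone. Origin at the centre of its underside.
Not all that is in view belongs to the job. What is shaped like the tall_carton but black is not meant.

How it is judged:
On the way, in this order (a step that is already met when the one before it is completed fails the run):
1. the tall carton lies at rest on a broad side wholly inside the tape ((angle between tall_carton's own x axis and vertical below 0.08 rad or angle between tall_carton's own x axis and vertical above 3.06159 rad) and height (world z) of tall_carton_center below 0.032 m and linear speed of tall_carton below 0.02 m/s and angular speed of tall_carton below 0.1 rad/s and x of tall_carton in the frame of zone between -0.142 and 0.142 m and y of tall_carton in the frame of zone between -0.042 and 0.042 m and x of tall_carton_top in the frame of zone between -0.142 and 0.142 m and y of tall_carton_top in the frame of zone between -0.042 and 0.042 m), for 0.3 s.
2. the printer's button is pressed down while the carton lies there (all of step 1 and value of joint print_button above 0.0045 m), for 0.05 s.
At the end, for the whole second after the job is handed in: The tall carton lies at rest flat on a broad side (within 0.08 rad), the whole of it inside the inner edges of the tape (2 mm grace), after which the button was pressed at least 4.5 mm down and has come back up; every bystander stands within 30 mm of where it was (all of step 1 and value of joint print_button below 0.001 m and distance of each of can, slim_carton, jar, squat_carton, tape_roll, flat_carton from where it was at the start of the episode below 0.03 m and angle between each of can, slim_carton, jar, squat_carton, tape_roll, flat_carton's own z axis and vertical below 0.2 rad); the robot touches nothing.
It fails at once if the tall carton is lifted or carried (its underside's centre more than 40 mm up, or its centre more than 110 mm up) (height (world z) of tall_carton above 0.04 m or height (world z) of tall_carton_center above 0.11 m).
It fails at once if the fingers push the standing carton low (grasp point below 90 mm) (angle between tall_carton's own z axis and vertical below 0.15 rad and contact force between the fingers and tall_carton above 0.3 N and height (world z) of the grasp point below 0.09 m).
It fails at once if a bystander is pushed away by more than 30 mm or knocked over (distance of any of can, slim_carton, jar, squat_carton, tape_roll, flat_carton from where it was at the start of the episode above 0.03 m or angle between any of can, slim_carton, jar, squat_carton, tape_roll, flat_carton's own z axis and vertical above 0.4 rad).
It also fails if it takes over 42 s, if anything falls off the work surface, if the arm or the gripper's body presses on something with over 40 N, if the wrist force passes 120 N, or if a joint passes its speed limit or range.

## Working session

There is one attempt and no reset: what is moved stays moved. The work goes in short steps, Python scripts to look and compute and a tool call to move; the robot and the scene stay as the last step left them, time stands still between calls to the robot, and variables do not carry over. Pictures are saved under pics/ and viewed, about 8 in all and at most 12, crops included, and the job is handed in when it is done.

Besides the shell and the picture viewer there is one more tool, called after "Emit:" as name(argument=value, ...), one argument or row to a line, values as JSON. servo_tool: Moves the arm, as the interface text tells. Its arguments: {"type":"object","properties":{"plan":{"type":"array","items":{"type":"array","items":{"type":"number"}}}},"required":["plan"]}

```bash
mkdir -p pics
cat > h.py <<'E'
import numpy as np, cv2
from workcell import arm
def cam(n):
    p=arm.camera_params(n); f=210/np.tan(np.radians(p["vertical_fov"])/2)
    return p,f,np.array(p["extrinsics"])
def ray(n,u,v,z):
    p,f,T=cam(n); d=T[:3,:3]@np.array([(u-p["cx"])/f,(v-p["cy"])/f,1]); o=T[:3,3]
    return o+d*(z-o[2])/d[2]
def proj(n,P):
    p,f,T=cam(n); c=T[:3,:3].T@(np.array(P)-T[:3,3]); return np.array([p["cx"]+f*c[0]/c[2],p["cy"]+f*c[1]/c[2]])
def shot(n,name,crop=None,k=1):
    im=arm.get_image(n)[:,:,::-1]
    if crop: a,b,c,d=crop; im=im[b:d,a:c]
    cv2.imwrite("pics/"+name,cv2.resize(im,None,fx=k,fy=k,interpolation=cv2.INTER_CUBIC))
E
python3 - <<'E'
from h import *
for n in("top","side"):
    shot(n,n+"0.png",k=1.4); p=arm.camera_params(n); print({k:np.round(v,3).tolist() if k=="extrinsics" else v for k,v in p.items()})
print(arm.read_state(), arm.tips_ahead)
E
```

```text
{'vertical_fov': 47.24563359015997, 'cx': 281.1844462428677, 'cy': 211.44217816759405, 'extrinsics': [[0.004, -0.997, 0.074, 0.427], [-1.0, -0.003, 0.016, -0.026], [-0.016, -0.074, -0.997, 1.467], [0.0, 0.0, 0.0, 1.0]]}
{'vertical_fov': 52.53900482283887, 'cx': 285.78472000533486, 'cy': 208.1863795465587, 'extrinsics': [[-0.796, -0.454, 0.4, 0.001], [-0.604, 0.576, -0.55, 0.711], [0.019, -0.68, -0.733, 1.099], [0.0, 0.0, 0.0, 1.0]]}
{'time': 0.1, 'joints': array([ 1.07707319,  0.46936995, -0.04863507,  1.53363764,  0.02414646,
        1.14097005, -0.08229938]), 'qvel': array([ 1.01751718e-03, -3.47643534e-03,  1.26377601e-03, -2.33304814e-03,
       -4.85777836e-05, -1.63354691e-03, -1.71213987e-03]), 'joint_efforts': array([ 4.32659490e-04, -5.11515892e+01, -4.69819678e-02, -2.38391358e+01,
        1.07724316e-02,  4.32198736e-03, -2.75109437e-05]), 'position': array([ 0.3023672 , -0.60290462,  0.24433354]), 'tcp_rot': array([-3.13979731e+00,  8.75204557e-05,  4.64909428e-01]), 'force': array([ 0.51048868, -0.53193622, -0.00960577]), 'ft_torque': array([-0.00479617, -0.01628788, -0.011402  ]), 'opening': 0.08536585562131586} 0.014
```

View pics/top0.png

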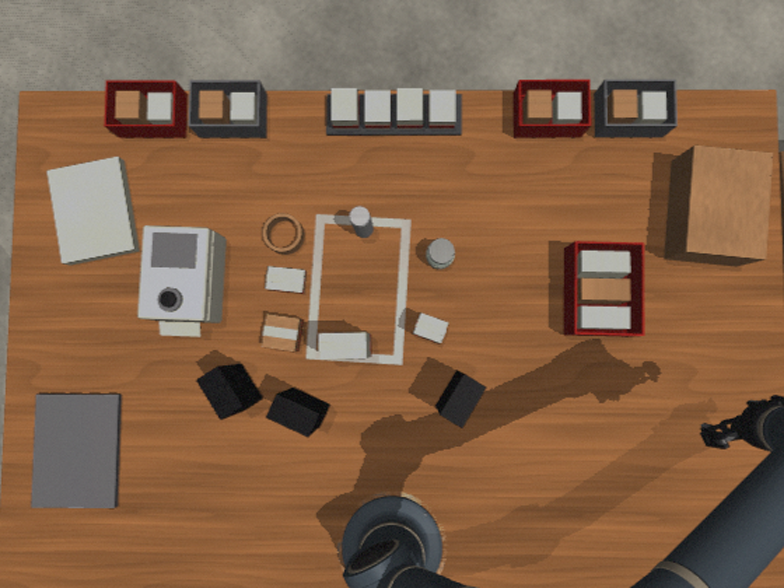

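View pics/side0.png

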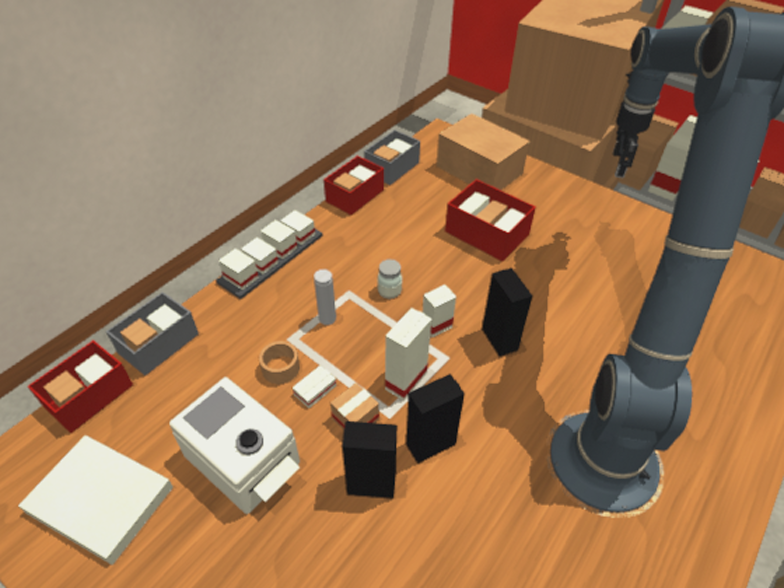

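Top view (1.4×): the zone's corners are near (317,216), (410,220), (402,363) and (307,358). The white carton's top is at (343,346), at the near end, and the can is at (360,218). The printer is on the left with its button at (170,299).

Things that could be taken for the tall carton:
- The three black ones at (229,390), (298,410) and (461,398) don't fit, since the description excludes black.
- The slim white carton at (431,327) is too short.
- The white one with the red band, at top (343,346) and side (408,350), is my choice.

Next I'll check it in a close crop.

Run:
```python
from h import *
shot("top","c1.png",(180,140,330,270),5)
im=arm.get_image("side")[140:310,200:380,::-1]; cv2.imwrite("pics/c2.png",cv2.resize(im,None,fx=3.4,fy=3.4,interpolation=cv2.INTER_CUBIC))
```

```text
(no output)
```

View pics/c1.png

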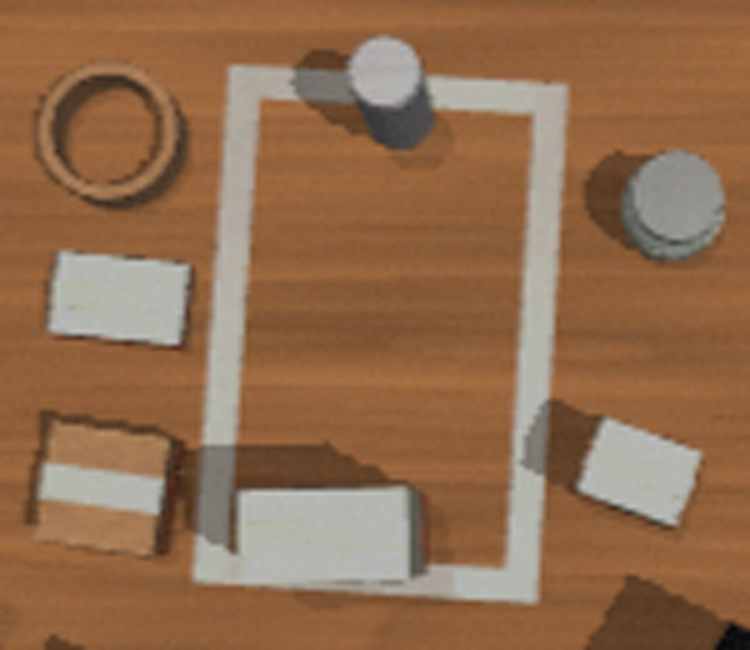

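View pics/c2.png

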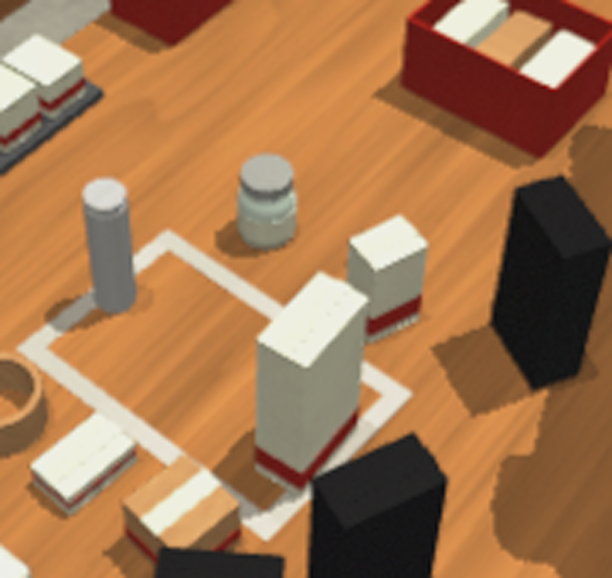

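The crops show the white, red-banded carton standing across the near end, with its top face at about (237,490), (408,486), (412,580), (240,578) in c1. The can is at (385,73). The choice is confirmed.

Run:
```python
from h import *
np.set_printoptions(precision=4,suppress=True)
t=lambda u,v,z:ray("top",180+(u-2)/5,140+(v-2)/5,z)
O=np.array([t(u,v,0)[:2] for u,v in[(230,65),(568,86),(538,605),(193,582)]])
I=np.array([t(u,v,0)[:2] for u,v in[(260,97),(533,115),(505,570),(230,557)]])
print("outer",O,"inner",I)
c=(O.mean(0)+I.mean(0))/2
def ln(P): return [np.linalg.norm(P[i]-P[(i+1)%4]) for i in range(4)]
print("len",ln(O),ln(I))
d=(O[0]+O[1]-O[2]-O[3])/2; yaw=np.arctan2(d[1],d[0]); d2=O[0]+O[3]-O[1]-O[2]; yaw2=np.arctan2(-d2[0],d2[1])
print("zone",c,yaw,yaw2)
K=np.array([t(u,v,.19)[:2] for u,v in[(237,490),(408,486),(412,580),(241,579)]]); print("carton top",K,K.mean(0),ln(K))
R=lambda a:np.array([[np.cos(a),-np.sin(a)],[np.sin(a),np.cos(a)]])
print("carton in zone",R(yaw).T@(K.mean(0)-c), "far edge",R(yaw).T@(K[0]-c),R(yaw).T@(K[1]-c),"yaw",np.arctan2(*( (K[0]-K[1])*[-1,1])),np.arctan2(*( (K[3]-K[2])*[-1,1])))
can=t(385,73,.15)[:2]; print("can",can,R(yaw).T@(can-c))
for n,u,v,z in[("button",170,299,.14),("buttonside",0,0,0)][:1]: print(n,ray("top",u/1.4,v/1.4,z))
# black cartons tops
for P in [[(197,390),(232,364),(262,394),(225,419)],[(267,424),(284,389),(329,406),(309,436)],[(437,415),(457,371),(486,384),(463,427)]]:
  print("black",np.array([ray("top",u/1.4,v/1.4,.19)[:2] for u,v in P]))
print("printer side btn z check",[proj("side",ray("top",170/1.4,299/1.4,z))*1.4 for z in(.13,.14,.15,.16)])
s=lambda u,v:(200+u/3.4,140+v/3.4)
print("side proj carton top pred vs seen (258,337),(367,298)", [ (proj("side",[*K[i],.19])-[200,140])*3.4 for i in range(4)])
```

```text
outer [[ 0.7181  0.1704]
 [ 0.7052 -0.039 ]
 [ 0.386  -0.0215]
 [ 0.399   0.1889]] inner [[ 0.6981  0.1516]
 [ 0.6871 -0.0174]
 [ 0.4071 -0.0014]
 [ 0.4143  0.1665]]
len [np.float64(0.20977767809033582), np.float64(0.3196249905029503), np.float64(0.2108172244380171), np.float64(0.3196114800112279)] [np.float64(0.16932355417165726), np.float64(0.28036591066125655), np.float64(0.16799896355776162), np.float64(0.28415790082819)]
zone [0.5519 0.0748] -0.05624654247983913 -0.06148053762607941
carton top [[0.4515 0.1382]
 [0.454  0.0472]
 [0.4042 0.0447]
 [0.4043 0.1355]] [0.4285 0.0914] [np.float64(0.09109313723145838), np.float64(0.04982409026164137), np.float64(0.09082378299874702), np.float64(0.04724094716445297)]
carton in zone [-0.1241  0.0097] far edge [-0.1038  0.0577] [-0.0962 -0.033 ] yaw 0.027320434870055477 -0.0012241106736478713
can [0.6839 0.064 ] [ 0.1324 -0.0034]
button [0.5181 0.4401 0.14  ]
black [[0.342  0.3661]
 [0.3914 0.3006]
 [0.3352 0.2424]
 [0.288  0.3116]]
black [[0.2792 0.2319]
 [0.3448 0.2009]
 [0.3135 0.1153]
 [0.2574 0.1523]]
black [[ 0.2979 -0.088 ]
 [ 0.3802 -0.1258]
 [ 0.3562 -0.1802]
 [ 0.2759 -0.1367]]
printer side btn z check [array([249.5109, 442.7961]), array([250.3152, 438.8178]), array([251.1281, 434.7965]), array([251.9498, 430.7318])]
side proj carton top pred vs seen (258,337),(367,298) [array([254.5414, 336.7475]), array([319.381 , 268.4114]), array([369.6358, 294.5732]), array([303.5394, 363.3885])]
```

```bash
cat >> h.py <<'E'
from scipy.spatial.transform import Rotation as Ro
def rel(*targets):
    """targets: (x,y,z,yaw,tilt_in_deg) -> rows rel. to current measured pose"""
    s=arm.read_state(); R0=Ro.from_euler("xyz",s["tcp_rot"])
    for x,y,z,yaw,th in targets:
        R=Ro.from_euler("z",yaw)*Ro.from_euler("y",th,degrees=True)*Ro.from_euler("x",np.pi)
        print((x,y,z),"turn",np.round((R0.inv()*R).as_rotvec(degrees=True),1),"shift",np.round(1000*R0.inv().apply(np.array([x,y,z])-s["position"]),0))
E
python3 - <<'E'
from h import *
rel((.45,-.45,.29,.3,0),(.5,-.25,.29,.2,0),(.5,-.05,.29,.1,0),(.47,.09,.29,.015,0),(.45,.09,.29,.015,0))
print([a for a in dir(arm) if a[0]!="_"])
E
```

```text
(0.45, -0.45, 0.29) turn [-0.1  0.   9.4] shift [201. -71. -45.]
(0.5, -0.25, 0.29) turn [-0.1  0.  15.2] shift [ 335. -227.  -45.]
(0.5, -0.05, 0.29) turn [-0.1  0.  20.9] shift [ 425. -406.  -45.]
(0.47, 0.09, 0.29) turn [-0.1  0.  25.8] shift [ 460. -545.  -45.]
(0.45, 0.09, 0.29) turn [-0.1  0.  25.8] shift [ 443. -553.  -45.]
['MotionError', 'camera_params', 'close_job', 'get_image', 'read_state', 'tips_ahead']
```

Emit:
servo_tool(
  plan=[
    [0,0,2,40,-14,-10,0.4],
    [0,0,4,80,-28,-20,0.4],
    [0,0,6,120,-42,-30,0.4],
    [0,0,8,160,-57,-45,0.4],
    [0,0,9,200,-71,-45,0.4],
    [0,0,11,235,-110,-45,0.4],
    [0,0,12,270,-150,-45,0.4],
    [0,0,14,305,-190,-45,0.4],
    [0,0,15,335,-227,-45,0.4],
    [0,0,17,360,-270,-45,0.4],
    [0,0,18,380,-315,-45,0.4],
    [0,0,20,400,-360,-45,0.4],
  ],
)

```text
time: 1.4
position: [0.4987, -0.1046, 0.2903]
tcp_rot: [3.141, -0.0, 0.115]
force: [1.2, -0.4, -0.3]
opening: 0.0343
```

Run:
```python
from h import *
rel((.5,-.05,.29,.1,0),(.47,.09,.29,.015,0),(.42,.09,.29,.015,10),(.36,.09,.28,.015,20),(.36,.09,.175,.015,20))
```

```text
(0.5, -0.05, 0.29) turn [ 0.  -0.   0.8] shift [  8. -54.   0.]
(0.47, 0.09, 0.29) turn [ 0.  -0.   5.7] shift [  -6. -197.    0.]
(0.42, 0.09, 0.29) turn [  0.5 -10.    5.7] shift [ -56. -202.    0.]
(0.36, 0.09, 0.28) turn [  1.  -20.    5.7] shift [-116. -209.   10.]
(0.36, 0.09, 0.175) turn [  1.  -20.    5.7] shift [-116. -209.  115.]
```

Emit:
servo_tool(
  plan=[
    [0,0,1,8,-50,0,0.4],
    [0,0,2,6,-95,0,0.4],
    [0,0,4,0,-140,0,0.4],
    [0,0,5,-3,-180,0,0.4],
    [0,-3,6,-20,-200,0,0.4],
    [0.5,-10,6,-55,-203,0,0.4],
    [1,-15,6,-85,-206,5,0.4],
    [1,-20,6,-112,-209,10,0.4],
    [1,-20,6,-112,-209,10,0.4],
    [1,-20,6,-112,-209,10,0.4],
  ],
)

```text
time: 2.4
position: [0.3644, 0.088, 0.2803]
tcp_rot: [3.141, 0.347, 0.01]
force: [0.4, 0.3, 0.5]
opening: 0.0341
```

Run:
```python
from h import *
print(np.round(arm.read_state()["joints"],3))
rel((.364,.09,.175,.015,20),(.41,.09,.175,.015,20),(.46,.09,.175,.015,20))
shot("side","s1.png",(200,60,400,310),2.4)
```

```text
[ 0.075  0.143 -0.39   1.956 -0.05   1.385 -1.864]
(0.364, 0.09, 0.175) turn [-0.  -0.1 -0.3] shift [36. -2. 99.]
(0.41, 0.09, 0.175) turn [-0.  -0.1 -0.3] shift [79. -2. 83.]
(0.46, 0.09, 0.175) turn [-0.  -0.1 -0.3] shift [126.  -1.  66.]
```

View pics/s1.png

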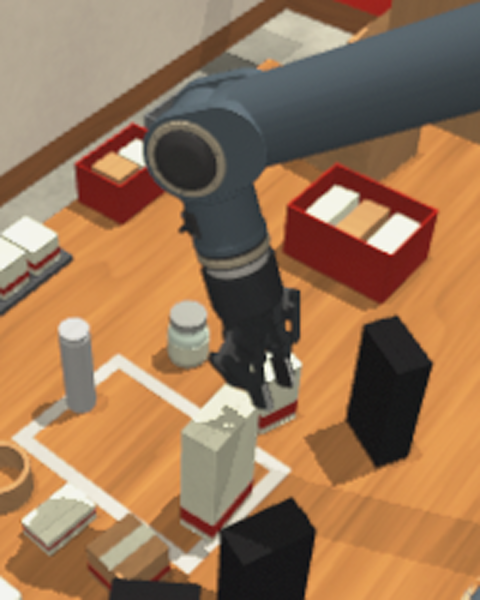

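The fingers hang above and behind the carton, whose top is at about (220,410) in the crop, and nothing has been touched. Next I lower them behind it.

Emit:
servo_tool(
  plan=[
    [0,0,0,9,-2,25,0.4],
    [0,0,0,18,-2,50,0.4],
    [0,0,0,27,-2,75,0.4],
    [0,0,0,36,-2,99,0.4],
    [0,0,0,36,-2,99,0.4],
  ],
)

```text
time: 2.95
position: [0.3628, 0.0893, 0.1733]
tcp_rot: [3.14, 0.353, 0.009]
force: [-1.3, -1.1, -0.1]
opening: 0.0341
```

Emit:
servo_tool(
  plan=[
    [0,0,0,5,0,-2,0.4],
    [0,0,0,9,0,-3,0.4],
    [0,0,0,14,0,-5,0.4],
    [0,0,0,19,0,-7,0.4],
    [0,0,0,24,0,-9,0.4],
    [0,0,0,28,0,-10,0.4],
    [0,0,0,33,0,-12,0.4],
  ],
)

```text
time: 3.65
position: [0.3989, 0.0902, 0.175]
tcp_rot: [3.14, 0.35, 0.01]
force: [-0.0, -0.3, -0.0]
opening: 0.0339
```

Run:
```python
from h import *
rel((.43,.09,.175,.015,20),(.45,.09,.18,.015,20))
shot("side","s2.png",(200,60,400,310),2.4)
```

```text
(0.43, 0.09, 0.175) turn [-0.   0.  -0.3] shift [ 29.   1. -11.]
(0.45, 0.09, 0.18) turn [-0.   0.  -0.3] shift [ 46.   1. -22.]
```

View pics/s2.png

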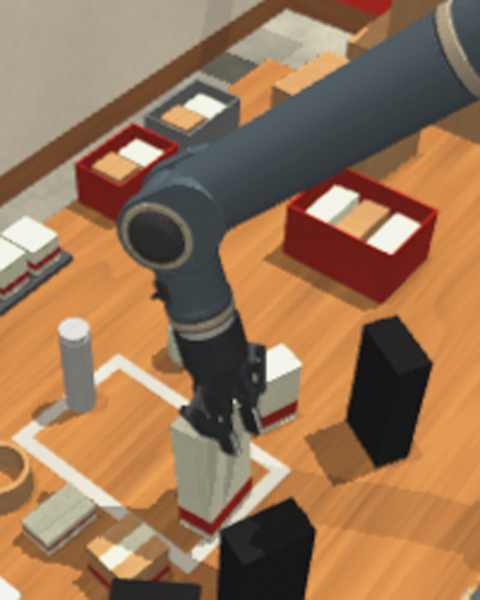

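The fingers are in contact and the carton is starting to lean toward the can. I'll continue slowly past the tipping point.

Emit:
servo_tool(
  plan=[
    [0,0,0,5,0,-2,0.4],
    [0,0,0,10,0,-4,0.4],
    [0,0,0,15,0,-6,0.4],
    [0,0,0,19,0,-7,0.4],
    [0,0,0,24,0,-9,0.4],
    [0,0,0,29,0,-11,0.4],
    [0,0,0,33,0,-13,0.4],
    [0,0,0,38,0,-15,0.4],
    [0,0,0,42,0,-17,0.4],
    [0,0,0,46,0,-19,0.4],
    [0,0,0,46,0,-19,0.4],
    [0,0,0,46,0,-19,0.4],
  ],
)

```text
time: 4.9
position: [0.4482, 0.0906, 0.1769]
tcp_rot: [3.14, 0.35, 0.01]
force: [0.4, -0.8, 0.4]
opening: 0.034
```

Run:
```python
from h import *
shot("side","s3.png",(200,60,400,310),2.4)
```

```text
(no output)
```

View pics/s3.png

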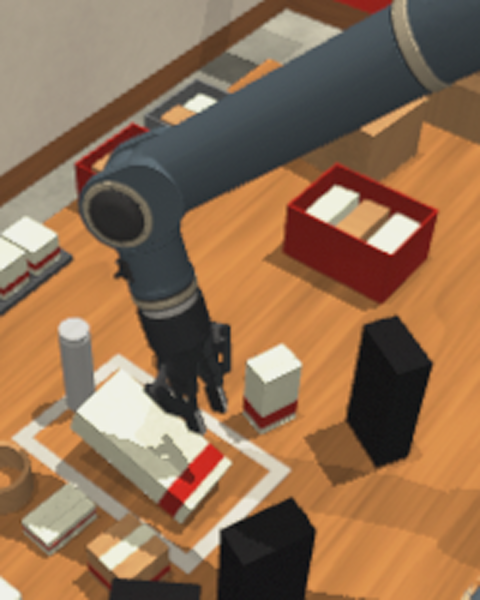

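The carton lies flat in the zone, red band toward the robot. I'll retreat upward and go to the printer.

Run:
```python
from h import *
rel((.448,.09,.28,.015,20),(.5,.25,.28,.1,0),(.518,.44,.24,.3,0))
```

```text
(0.448, 0.09, 0.28) turn [-0.   0.  -0.3] shift [-35.   1. -97.]
(0.5, 0.25, 0.28) turn [-0.8 20.  -5.1] shift [  15. -159. -115.]
(0.518, 0.44, 0.24) turn [ -2.8  19.9 -16.4] shift [  47. -349.  -85.]
```

Emit:
servo_tool(
  plan=[
    [0,0,0,-14,0,-39,0.4],
    [0,0,0,-28,0,-78,0.2],
    [0,0,0,-35,0,-97,0],
    [0,7,-2,-20,-45,-103,0],
    [0,13,-3,-5,-90,-108,0],
    [-0.5,18,-4,8,-130,-112,0],
    [-1,20,-6,18,-170,-113,0],
    [-1,20,-8,25,-215,-108,0],
    [-2,20,-11,32,-260,-100,0],
    [-2.5,20,-14,40,-305,-92,0],
    [-2.8,20,-16,47,-349,-85,0],
    [-2.8,20,-16,47,-349,-85,0],
  ],
)

```text
time: 6.15
position: [0.5144, 0.4467, 0.2379]
tcp_rot: [-3.138, 0.002, 0.301]
force: [-0.8, 1.2, -0.1]
opening: -0.0001
```

Run:
```python
from h import *
im=arm.get_image("top")[:,:,::-1]
a=cv2.resize(im[140:270,180:330],None,fx=3,fy=3,interpolation=cv2.INTER_CUBIC)
side=arm.get_image("side")[:,:,::-1]
b=cv2.resize(side[210:340,115:235],None,fx=3,fy=3,interpolation=cv2.INTER_CUBIC)
cv2.imwrite("pics/m.png",np.hstack([a,b])[:, :800+10])
print(arm.read_state()["position"])
```

```text
[0.51709404 0.44115245 0.23936655]
```

View pics/m.png

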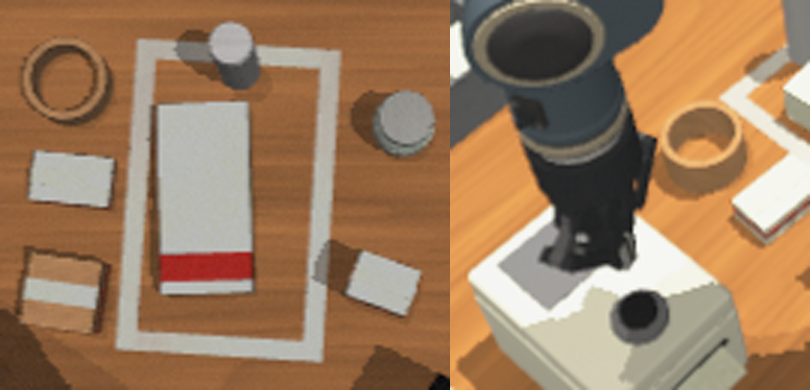

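The carton lies inside the tape, with its top face at about (157,105), (248,102), (252,293), (162,295). The bystanders haven't moved. I'll check the numbers and the button.

Run:
```python
from h import *
np.set_printoptions(precision=4,suppress=True)
t=lambda u,v,z:ray("top",180+(u-1)/3,140+(v-1)/3,z)[:2]
c=np.array([.5519,.0748]);y=-.058;R=np.array([[np.cos(y),np.sin(y)],[-np.sin(y),np.cos(y)]])
for p in[(157,105),(248,102),(252,293),(162,295)]: print(R@(t(*p,.05)-c))
for z in(.135,.14,.145): 
    q=ray("side",115+(640-450)/3,210+310/3,z); print("button side",q)
    print("top",ray("top",170/1.4,299/1.4,z))
```

```text
[0.0855 0.074 ]
[ 0.094  -0.0161]
[-0.0948 -0.0324]
[-0.1022  0.0559]
button side [0.5219 0.4392 0.135 ]
top [0.5184 0.4419 0.135 ]
button side [0.5192 0.4406 0.14  ]
top [0.5181 0.4401 0.14  ]
button side [0.5165 0.442  0.145 ]
top [0.5177 0.4384 0.145 ]
```

The carton's corners clear the tape by at least 11 mm. The button is at (0.5185, 0.4405, ~0.141), so I'll descend: fast first, then in small steps, watching the force.

Emit:
servo_tool(
  plan=[
    [0,0,0,1,0,30,0],
    [0,0,0,1,0,60,0],
    [0,0,0,1,0,72,0],
    [0,0,0,1,0,77,0],
    [0,0,0,1,0,80,0],
    [0,0,0,1,0,80,0],
  ],
)

```text
time: 6.85
position: [0.5202, 0.4404, 0.1621]
tcp_rot: [3.141, -0.004, 0.291]
force: [-1.2, -2.2, 3.4]
opening: -0.0005
```

Emit:
servo_tool(
  plan=[
    [0,0,0,0,0,2,0],
    [0,0,0,0,0,4,0],
    [0,0,0,0,0,6,0],
    [0,0,0,0,0,6,0],
    [0,0,0,0,0,6,0],
  ],
)

```text
time: 7.35
position: [0.5204, 0.4412, 0.1599]
tcp_rot: [3.141, -0.006, 0.291]
force: [-5.3, -7.7, 21.4]
opening: 0.0001
```

A force of 21 N against a spring of about 5 N, with travel blocked at a tip height of 0.146, means the button has bottomed. I'll let it go and pull clear.

Emit:
servo_tool(
  plan=[
    [0,0,0,0,0,6,0],
    [0,0,0,0,0,-10,0],
    [0,0,0,0,0,-40,0],
    [0,0,0,0,0,-80,0],
    [0,0,0,0,0,-110,0],
    [0,0,0,-40,-30,-110,0],
    [0,0,0,-80,-60,-110,0],
    [0,0,0,-80,-60,-110,0],
    [0,0,0,-80,-60,-110,0],
  ],
)

```text
time: 8.25
position: [0.4233, 0.4768, 0.265]
tcp_rot: [-3.141, -0.003, 0.296]
force: [0.9, 0.2, 0.3]
opening: 0.0001
```

Run:
```python
from h import *
a=arm.get_image("top")[:,:,::-1]; b=arm.get_image("side")[:,:,::-1]
cv2.imwrite("pics/f.png",np.hstack([cv2.resize(a[130:280,90:340],None,fx=1.7,fy=1.7),cv2.resize(b[180:380,110:330],(374,255))]))
```

```text
(no output)
```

View pics/f.png

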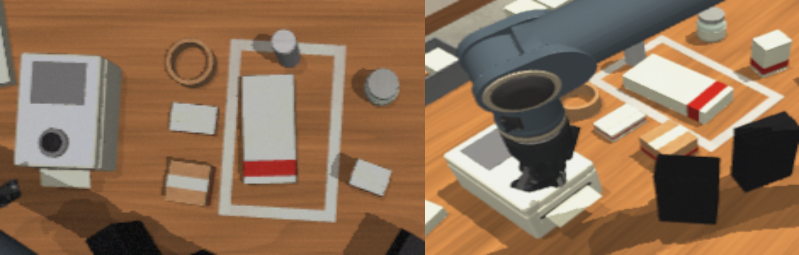

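The carton is still lying inside the tape, the bystanders are in place, the button shows at (53,142), and the arm is clear at z = 0.265. I'm handing in.

```bash
python3 -c "
from workcell import arm
print(arm.close_job())"
```

```text
the job is handed in; nothing more can be done
None
```

I tipped the white, red-banded carton away from the robot by pushing high on its back with the fingers at about 0.17 m. I then pressed the printer's button to its stop, let it go, and handed the job in at about 8.4 s.

**Carton:** it lies on its broad side inside the tape. Its closest corner measured about 11 mm from the inner tape edge. The last pictures show no visible change in the bystanders.

**Button:** I judged the press from force and height. Travel stopped at 21 N against a spring of about 5 N, with the fingertips at about 0.146 m. The joint value could not be read. Force and height put the button's top about 10 mm higher than my camera estimate (0.14 m). I did not measure that it came back up, but the arm was clear of everything with about zero force. The hand-in reports no verdict.

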